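# Stroke the longer bench slide from stop to stop

### The job

Check the longer of the two bench slides for sticky spots: take its carriage by the knob and run it all the way to the left stop, then slowly through its whole travel to the right stop (left and right as the robot sees them), and leave it there against the stop. Never fling the carriage, and leave the carriage of the shorter slide where it is.

Things in the scene. Friction and masses are not known exactly. Their poses are not given: they have to be found in the camera images.
- long_knob (a point): centre of the upright round black knob (24 mm across, 52 to 88 mm above the table) on the carriage of the LONGER slide (board 310 x 56 x 12 mm, fixed). Under it the aluminium carriage, 42 mm across the rail, 56 along it, top at 42 mm; end stops' tops at 34 mm. y axis: along the rail to its left end (world +y turned by up to 0.22 rad about vertical); z up. Moves with the carriage.
- long_carriage (a joint): position of the longer slide's carriage along its rail, m: 0 against the left stop, 0.198 against the right stop (it grows along -y of long_knob). The carriage only slides, with about 2.5 N of friction, and stays where it is left.
- short_knob (a point): centre of the like knob, same size and heights, on the carriage of the SHORTER slide (board 190 x 56 x 12 mm, otherwise alike), to be left alone; y axis along its rail to the left. The slides lie one behind the other, at least 120 mm apart centre to centre; either may be the nearer.
- short_carriage (a joint): position of the shorter slide's carriage along its rail, m: 0 against its left stop, 0.078 against its right stop.

How it is judged:
By the outcome, as a careful person would: the job done as asked, in the order asked, and still so for the second after the job is handed in, with the robot touching nothing.
It also fails if it takes over 40 s, if anything falls off the work surface, if the arm or the gripper's body presses on something with over 40 N, if the wrist force passes 120 N, or if a joint passes its speed limit or range.

### The arm

A 6-joint arm with a two-finger parallel gripper is mounted at the origin on the work surface; the furniture and walls round the work are solid. World frame = base frame: x ahead of the robot, y to its left, z up, the work surface at z = 0. Lengths are in mm, angles in degrees, forces in N, time in s.
With the tool pointing down it reaches from about 300 to 850 mm from the base axis. Payload 4.2 kg.
Tool frame: the origin (TCP) lies on the centre line of the jaws, within the pads' length; the fingertips stand 11 mm ahead of it and the grasp point (between the pads) lies 8 mm behind it; z points along the fingers, y is the line along which they close (so a half turn about z gives the same grasp; the last joint's range is limited). The gripper opens to 91 mm and grips with 3 to 60 N. Pads are 32 mm wide; open, the fingers measure 118 mm over their backs; the gripper's body (76 mm by 178 mm) begins 60 mm behind the grasp point.
Start: joints at [-66.52, 18.312, 89.639, -0, 72.044, -1.146], TCP at [239.601, -522.717, 224.976] pointing down, gripper open.
Joint ranges: [-177.97, 177.97], [-48.28, 115.42], [12.27, 149.76], [-77.06, 257.06], [2.81, 150.46], [-146.56, 146.56]. Speed limits (degrees/s): [147.25, 147.25, 180, 180, 180, 180].

### API

Orientations are given as [roll, pitch, yaw] about the fixed x, y, z axes, in that order (R = Rz(yaw) Ry(pitch) Rx(roll)).
In Python, from workcell import env, grab_frame, camera_model, models gives the robot as it stands.
- The arm moves only by the shell command python3 -m crank 'ROWS' [FORCE]. ROWS is text: rows parted by semicolons, each of 7 numbers parted by spaces: the closure, from -1 (fully open) to 1 (shut), so that 0 is half open, then the shift along the tool's x, y, z in mm, then the turn, a rotation vector about the tool's x, y, z in degrees. A call has 1 to 10 rows; each row shifts and turns the commanded pose from where the row before left it, along the tool's axes as they then stand; what a row does not reach is not made up. A row lasts 1/8 s, in which the tool goes at most 62.5 mm and 10.7 degrees, less where a joint would pass 70% of its speed; a pose out of reach is approached as far as the arm can. A call is refused whole if a number of a shift passes 62.5 or a number of a turn 10.7, either way. A call with a gripper value outside its range is refused whole. The fingers move at their own pace and stop on an object; FORCE is the grip in N (left out, the last holds). Time passes only in rows, so rows that do not move let the fingers close. It gives the time, the measured TCP pose, the force, the opening and the grip force at its end, in the units of the state.
- env.state(): the state, without advancing time (a new reading comes with each control period).
- grab_frame(name): name is "scene" or "top" or "wrist"; returns the picture (384x512x3 uint8, blue, green, red); there is no depth.
- camera_model(name): a dict with "K" (3x3 intrinsics, pixels), "k1" (the pictures are not rectified: a ray, as slopes to the right and down, at radius r is drawn at 1 + k1 r^2 times it, then the intrinsics apply), "R" (3x3) and "t" (3): a world point X has camera coordinates R X + t; the wrist camera has in their place "mount" (4x4, takes a point from camera to tool coordinates, whose origin is the TCP and whose axes are the flange's). Camera axes: x right, y down, z forward; pixel columns grow to the right and rows downward; lengths in mm; the calibration is good to about 2 mm. A picture is of the moment at which its call begins: read the wrist's pose just before it. camera_model takes no time and is no camera call.
- env.job_done(): hands the job in; it is judged then, once.
Trained networks look in the newest picture that a camera, given by its name, has taken for a name from the list of things; names that differ only in an ending like _2 or _b are one class to them, and where a whole thing is asked for, a point or a joint stands for the part that bears it (a point fixed in the world has none). Each returns a list of dicts, best first, with "p" (0 to 1); they miss things now and then, are a little off and sometimes report something else, mostly with a low value. They report only what shows in the picture. A call takes as long as a camera call.
- models.search_frame(name, camera): "point" ([x, y, z] in mm, in world coordinates, good to about 4 mm: the middle of the surface that is visible of it).
The state is a dict: "time_s": time; "qpos": joint angles; "qvel": joint speeds; "effort": joint torques, N m; "ee_pos": TCP position; "ee_rot": TCP orientation; "force": force on the tool from outside, world axes, zero at the start; "torque": the same for the moment, N m; "gripper_width": finger opening in mm; "gripper_force": force on a finger pad.
Only numpy, scipy, OpenCV 4.12 (cv2) and the standard library are available. Lean on these libraries where they do the work, as an engineer would, in place of code of your own. Each camera call takes 0.05 s, during which the arm holds its last target. There are 200 camera calls.

## Working session

There is one attempt and no reset: what is moved stays moved. The work goes in short steps, Python scripts to look and compute and a shell command to move; the robot and the scene stay as the last step left them, time stands still between calls to the robot, and variables do not carry over. Pictures are saved under pics/ and viewed, at most 10 in all, crops included, and the job is handed in when it is done.

```bash
mkdir -p pics
python3 - <<'E'
from workcell import env, grab_frame, camera_model, models
import cv2
for c in("top","scene"):
    cv2.imwrite(f"pics/{c}1.png",grab_frame(c))
    for n in("long_knob","short_knob","long_carriage"):
        print(c,n,[(d["p"],d["point"]) for d in models.search_frame(n,c)][:3])
    m=camera_model(c);print(m)
s=env.state();print(s)
E
```

```text
top long_knob [(0.85, [456.3, -117.3, 41.3])]
top short_knob [(0.95, [602.6, -48.0, 43.5])]
top long_carriage [(0.79, [452.6, -117.1, 39.2])]
{'K': array([[492.63647441,   0.        , 255.63968048],
       [  0.        , 492.63647441, 186.47201711],
       [  0.        ,   0.        ,   1.        ]]), 'k1': -0.15507396261396814, 'R': array([[ 0.0045132 , -0.99928903, -0.03743087],
       [-0.98682497,  0.00160311, -0.16178355],
       [ 0.16172853,  0.03766788, -0.98611613]]), 't': array([ 41.22243151, 525.59548839, 844.78029233])}
scene long_knob [(0.92, [445.2, -120.5, 44.4]), (0.33, [600.6, -43.4, 35.7])]
scene short_knob [(0.82, [599.3, -47.6, 44.9])]
scene long_carriage [(0.97, [443.2, -119.3, 42.3])]
{'K': array([[460.65418562,   0.        , 255.67826472],
       [  0.        , 460.65418562, 192.8912655 ],
       [  0.        ,   0.        ,   1.        ]]), 'k1': -0.02755983012862381, 'R': array([[-0.49678862, -0.86778351, -0.01236292],
       [-0.3463495 ,  0.21129947, -0.91399921],
       [ 0.79576573, -0.44978251, -0.40552756]]), 't': array([282.05512993, 253.91249928, 450.64513502])}
{'time_s': 0.4, 'qpos': array([-6.65198910e+01,  1.83173068e+01,  8.96466816e+01,  2.14537397e-03,
        7.20431404e+01, -1.14748280e+00]), 'qvel': array([ 0.03195078, -0.04227393, -0.09872563,  0.05946191,  0.05553637,
        0.00641385]), 'effort': array([ 5.34911778e-04, -4.11891711e+01, -2.31914592e+01,  7.27264700e-02,
        3.98012856e-02, -5.05220885e-05]), 'ee_pos': array([ 239.5960111 , -522.66438888,  224.86953602]), 'ee_rot': array([-1.79992914e+02, -2.18314030e-03,  2.46269301e+01]), 'force': array([-0.27267231,  0.0309135 , -0.72280054]), 'torque': array([-0.01410658,  0.00828385, -0.06933494]), 'gripper_force': 0.0, 'gripper_width': 91.28686300614649}
```

View pics/top1.png

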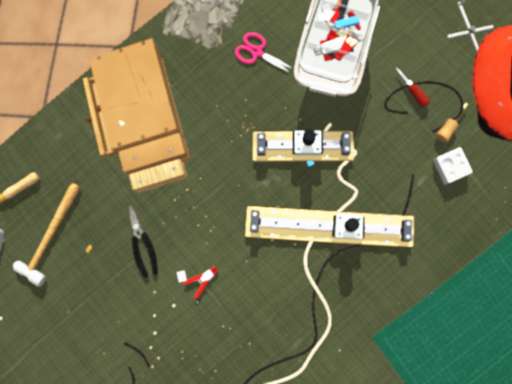

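View pics/scene1.png

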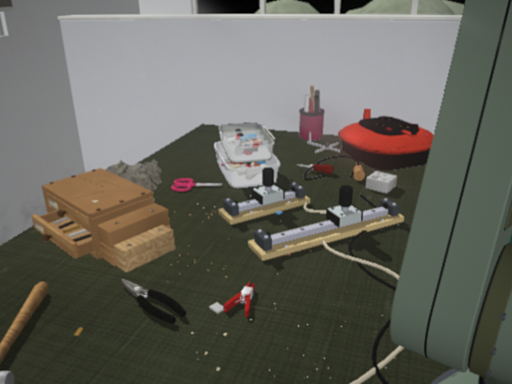

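Top view: the longer slide is the nearer one, with its board from about (246,220) to (413,232) and knob top near (351,225). The shorter slide is behind it, with its knob at (309,137). The scene view agrees, with the long knob at (346,195).

```bash
cat > h.py <<'E'
import numpy as np, cv2
from workcell import env, grab_frame, camera_model, models
from scipy.spatial.transform import Rotation as Ro
def onplane(c,uv,z,s=None):
    m=camera_model(c)
    r=cv2.undistortPoints(np.array([[uv]],float),m["K"],np.array([m["k1"],0,0,0,0.]))[0,0]
    d=np.array([*r,1])
    if c=="wrist":
        M=np.array(m["mount"]);T=Ro.from_euler("xyz",s["ee_rot"],degrees=True).as_matrix()
        o=T@M[:3,3]+s["ee_pos"];d=T@M[:3,:3]@d
    else: o=-m["R"].T@m["t"];d=m["R"].T@d
    return o+d*(z-o[2])/d[2]
E
python3 - <<'E'
from h import *
k=onplane("top",(351.5,224.5),88);print("knob",k,onplane("scene",(346,188),88))
L=onplane("top",(255,219.5),34);R=onplane("top",(406,231),34)
print(L,R,np.degrees(np.arctan2(-(L-R)[0],(L-R)[1])))
for a,b in(((247,207),(413,216)),((246,237),(412,248))):
    A=onplane("top",a,12);B=onplane("top",b,12);print(A,B,np.linalg.norm(A-B),np.degrees(np.arctan2(-(A-B)[0],(A-B)[1])))
E
```

```text
knob [ 452.87560684 -122.08446729   88.        ] [ 451.66463117 -122.40026497   88.        ]
[466.71277886  43.24122078  34.        ] [ 445.2344274  -229.55503499   34.        ] -4.501841176391975
[492.10248234  59.08403383  12.        ] [ 474.61371832 -249.79753326   12.        ] 309.37627470796633 -3.240606633524583
[436.43742703  60.54065243  12.        ] [ 415.3429535  -245.68209136   12.        ] 306.9484413200802 -3.9406543027271734
```

```bash
python3 -m crank '-1 0 0 0 0 0 9.5; -1 0 0 0 0 0 9.5; -1 0 0 0 0 0 9.5; -1 20 -50 0 0 0 0; -1 26 -58 0 0 0 0; -1 26 -58 0 0 0 0; -1 26 -58 0 0 0 0; -1 26 -58 0 0 0 0; -1 26 -58 0 0 0 0; -1 26 -58 0 0 0 0'; python3 -m crank '-1 7 -16 0 0 0 0; -1 0 0 0 0 0 0; -1 0 0 0 0 0 0'
python3 - <<'E'
from h import *
s=env.state();print(s["time_s"],s["ee_pos"],s["ee_rot"])
cv2.imwrite("pics/w1.png",grab_frame("wrist"))
for n in("long_knob","short_knob"): print(n,[(d["p"],d["point"]) for d in models.search_frame(n,"wrist")])
E
```

```text
time_s: 1.65
ee_pos: [439.9, -141.3, 225.3]
ee_rot: [180.0, -0.1, -3.9]
force: [1.6, -0.9, -0.2]
gripper_width: 91.2
gripper_force: 0.0
time_s: 2.02
ee_pos: [446.6, -128.9, 224.9]
ee_rot: [180.0, 0.0, -3.9]
force: [0.3, -1.0, -0.3]
gripper_width: 91.0
gripper_force: 0.0
2.025 [ 446.60092922 -128.88120756  224.89793378] [ 1.79955182e+02  2.47297158e-02 -3.94879693e+00]
long_knob [(0.76, [460.1, -121.6, 45.9])]
short_knob [(0.64, [605.0, -62.7, 42.7])]
```

View pics/w1.png

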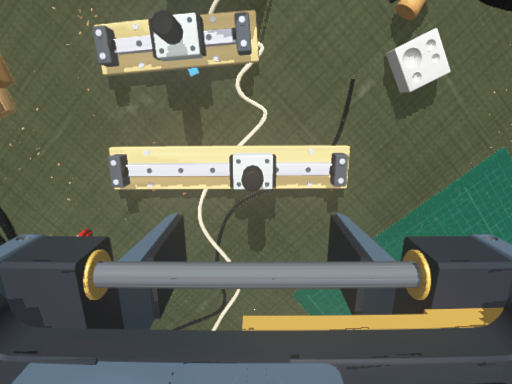

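The wrist view shows the long rail level in the image from (109,168) to (349,167), so yaw is aligned. The knob top is at about (253,179).

Run:
```python
from h import *
s=env.state()
k=onplane("wrist",(253,179),88,s);print(k)
T=Ro.from_euler("xyz",s["ee_rot"],degrees=True).as_matrix()
print("tool shift",T.T@(np.array([*k[:2],61])-s["ee_pos"]))
a=onplane("wrist",(109,147),12,s);b=onplane("wrist",(349,146),12,s);print(a,b,np.degrees(np.arctan2(-(a-b)[0],(a-b)[1])))
a=onplane("wrist",(118,169),34,s);b=onplane("wrist",(340,168),34,s);print(a,b,np.degrees(np.arctan2(-(a-b)[0],(a-b)[1])))
```

```text
[ 457.81250941 -126.11416899   88.        ]
tool shift [ 11.0056784   -3.68185061 163.93113769]
[495.78767427  57.00081467  12.        ] [ 475.25415066 -249.09403506   12.        ] -3.8377785706106997
[470.04920871  39.95537597  34.        ] [ 452.0830631  -231.63389473   34.        ] -3.7847102407887645
```

```bash
python3 -m crank '-1 5 -3 0 0 0 0; -1 4 -2 0 0 0 0; -1 0 0 25 0 0 0; -1 0 0 30 0 0 0; -1 0 0 30 0 0 0; -1 0 0 30 0 0 0; -1 0 0 25 0 0 0; -1 0 0 15 0 0 0; -1 0 0 9 0 0 0; -1 0 0 0 0 0 0' 20
python3 - <<'E'
from h import *
cv2.imwrite("pics/w2.png",grab_frame("wrist"))
E
```

```text
time_s: 3.42
ee_pos: [456.4, -123.2, 60.6]
ee_rot: [-180.0, 0.1, -3.9]
force: [0.2, 0.5, 0.1]
gripper_width: 91.2
gripper_force: 0.0
```

View pics/w2.png

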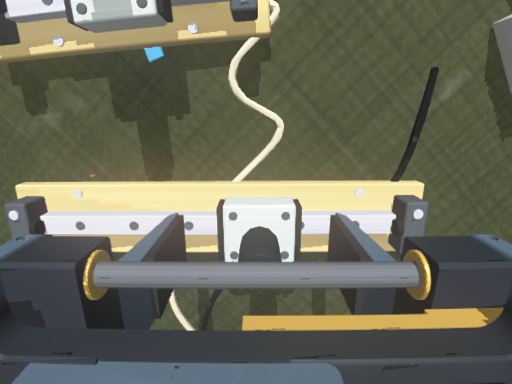

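The knob, at column 260, stands centred between the fingers (mid column about 258). Closing.

```bash
python3 -m crank '-0.5 0 0 0 0 0 0; -0.2 0 0 0 0 0 0; 0.1 0 0 0 0 0 0; 0.3 0 0 0 0 0 0; 0.4 0 0 0 0 0 0; 0.5 0 0 0 0 0 0; 0.6 0 0 0 0 0 0; 1 0 0 0 0 0 0; 1 0 0 0 0 0 0; 1 0 0 0 0 0 0' 20
```

```text
time_s: 4.72
ee_pos: [456.4, -123.5, 60.9]
ee_rot: [180.0, 0.0, -3.9]
force: [-0.4, -2.1, -0.5]
gripper_width: 23.5
gripper_force: 20.0
```

```bash
python3 -m crank '1 0 -3 0 0 0 0; 1 0 -6 0 0 0 0; 1 0 -8 0 0 0 0; 1 0 -8 0 0 0 0; 1 0 -8 0 0 0 0; 1 0 -8 0 0 0 0; 1 0 -8 0 0 0 0; 1 0 -6 0 0 0 0; 1 0 -3 0 0 0 0; 1 0 0 0 0 0 0' 20
```

```text
time_s: 5.98
ee_pos: [460.2, -64.7, 60.9]
ee_rot: [-179.9, 0.0, -3.9]
force: [-1.6, 1.0, 1.0]
gripper_width: 23.2
gripper_force: 20.0
```

```bash
python3 -m crank '1 0 -3 0 0 0 0; 1 0 -6 0 0 0 0; 1 0 -8 0 0 0 0; 1 0 -8 0 0 0 0; 1 0 -8 0 0 0 0; 1 0 -8 0 0 0 0; 1 0 -6 0 0 0 0; 1 0 -4 0 0 0 0; 1 0 -3 0 0 0 0; 1 0 0 0 0 0 0'; python3 -m crank '1 0 -2 0 0 0 0; 1 0 -2 0 0 0 0; 1 0 -2 0 0 0 0; 1 0 -2 0 0 0 0; 1 0 0 0 0 0 0'
```

```text
time_s: 7.22
ee_pos: [463.7, -11.0, 60.9]
ee_rot: [-180.0, 0.0, -3.9]
force: [-4.6, 0.6, 2.9]
gripper_width: 23.4
gripper_force: 20.0
time_s: 7.85
ee_pos: [464.2, -3.6, 60.9]
ee_rot: [180.0, 0.0, -3.9]
force: [-5.6, -0.5, 4.2]
gripper_width: 23.2
gripper_force: 20.0
```

```bash
python3 -m crank '1 -1 -1.5 0 0 0 0; 1 0 -1.5 0 0 0 0; 1 0 -1.5 0 0 0 0; 1 0 -1.5 0 0 0 0; 1 0 0 0 0 0 0'
```

```text
time_s: 8.48
ee_pos: [464.5, 2.7, 60.9]
ee_rot: [-180.0, -0.1, -3.9]
force: [0.4, -0.5, -1.7]
gripper_width: 23.4
gripper_force: 20.0
```

```bash
python3 -m crank '1 0 -1.5 0 0 0 0; 1 0 -1.5 0 0 0 0; 1 0 -1.5 0 0 0 0; 1 0 0 0 0 0 0'
```

```text
time_s: 8.98
ee_pos: [464.6, 4.9, 60.9]
ee_rot: [179.8, -0.1, -3.7]
force: [-0.3, -13.0, -1.6]
gripper_width: 23.1
gripper_force: 20.0
```

```bash
python3 -m crank '1 0 -1 0 0 0 0; 1 0 0 0 0 0 0'; python3 -m crank '1 0 1.5 0 0 0 0; 1 0 3 0 0 0 0; 1 0 3 0 0 0 0; 1 0 3 0 0 0 0; 1 0 3 0 0 0 0; 1 0 3 0 0 0 0; 1 0 3 0 0 0 0; 1 0 3 0 0 0 0; 1 0 3 0 0 0 0; 1 0 3 0 0 0 0'
```

```text
time_s: 9.22
ee_pos: [464.6, 5.0, 60.9]
ee_rot: [179.7, -0.0, -3.7]
force: [-1.3, -16.8, -1.8]
gripper_width: 23.6
gripper_force: 20.0
time_s: 10.48
ee_pos: [463.0, -20.7, 61.0]
ee_rot: [180.0, -0.1, -3.9]
force: [4.6, 2.1, -6.3]
gripper_width: 23.4
gripper_force: 20.0
```

The left stop is confirmed: another 1 mm commanded moved it only 0.1 mm and the force rose. Now continuing slowly right.

```bash
python3 -m crank '1 0.4 3 0 0 0 0; 1 0.3 3 0 0 0 0; 1 0 3 0 0 0 0; 1 0 3 0 0 0 0; 1 0 3 0 0 0 0; 1 0 3 0 0 0 0; 1 0 3 0 0 0 0; 1 0 3 0 0 0 0; 1 0 3 0 0 0 0; 1 0 3 0 0 0 0'
```

```text
time_s: 11.72
ee_pos: [461.1, -50.6, 61.0]
ee_rot: [180.0, 0.0, -3.9]
force: [3.6, 2.7, -3.1]
gripper_width: 23.6
gripper_force: 20.0
```

```bash
python3 -m crank '1 0 3 0 0 0 0; 1 0 3 0 0 0 0; 1 0 3 0 0 0 0; 1 0 3 0 0 0 0; 1 0 3 0 0 0 0; 1 0 3 0 0 0 0; 1 0 3 0 0 0 0; 1 0 3 0 0 0 0; 1 0 3 0 0 0 0; 1 0 3 0 0 0 0'
```

```text
time_s: 12.98
ee_pos: [459.2, -80.6, 61.0]
ee_rot: [180.0, -0.0, -3.9]
force: [2.8, 3.2, -3.2]
gripper_width: 23.4
gripper_force: 20.0
```

```bash
python3 -m crank '1 0.4 3 0 0 0 0; 1 0 3 0 0 0 0; 1 0 3 0 0 0 0; 1 0 3 0 0 0 0; 1 0 3 0 0 0 0; 1 0 3 0 0 0 0; 1 0 3 0 0 0 0; 1 0 3 0 0 0 0; 1 0 3 0 0 0 0; 1 0 3 0 0 0 0'
```

```text
time_s: 14.22
ee_pos: [457.3, -110.5, 60.9]
ee_rot: [180.0, 0.0, -3.9]
force: [0.9, 2.4, -1.0]
gripper_width: 23.5
gripper_force: 20.0
```

```bash
python3 -m crank '1 0 3 0 0 0 0; 1 0 3 0 0 0 0; 1 0 3 0 0 0 0; 1 0 3 0 0 0 0; 1 0 3 0 0 0 0; 1 0 3 0 0 0 0; 1 0 3 0 0 0 0; 1 0 3 0 0 0 0; 1 0 3 0 0 0 0; 1 0 3 0 0 0 0'
```

```text
time_s: 15.48
ee_pos: [455.4, -140.4, 60.9]
ee_rot: [180.0, 0.0, -3.9]
force: [-1.0, 2.5, -0.8]
gripper_width: 23.3
gripper_force: 20.0
```

```bash
python3 -m crank '1 0 3 0 0 0 0; 1 0 3 0 0 0 0; 1 0 3 0 0 0 0; 1 0 3 0 0 0 0; 1 0 3 0 0 0 0; 1 0 3 0 0 0 0; 1 0 3 0 0 0 0; 1 0 3 0 0 0 0; 1 0 3 0 0 0 0; 1 0 3 0 0 0 0'
```

```text
time_s: 16.73
ee_pos: [453.4, -170.4, 60.9]
ee_rot: [180.0, -0.0, -3.9]
force: [0.9, 2.1, -0.9]
gripper_width: 23.2
gripper_force: 20.0
```

22 mm remain; easing onto the stop.

```bash
python3 -m crank '1 0 3 0 0 0 0; 1 0 3 0 0 0 0; 1 0 3 0 0 0 0; 1 0 3 0 0 0 0; 1 0 3 0 0 0 0; 1 0 2 0 0 0 0; 1 0 1.5 0 0 0 0; 1 0 1.5 0 0 0 0; 1 0 1.5 0 0 0 0; 1 0 1 0 0 0 0'; python3 -m crank '1 0 1 0 0 0 0; 1 0 1 0 0 0 0; 1 0 1 0 0 0 0; 1 0 0 0 0 0 0'
```

```text
time_s: 17.98
ee_pos: [452.0, -192.7, 61.0]
ee_rot: [180.0, -0.0, -3.9]
force: [1.8, 2.2, -3.5]
gripper_width: 23.7
gripper_force: 20.0
time_s: 18.48
ee_pos: [452.0, -193.0, 60.9]
ee_rot: [-179.7, -0.0, -4.0]
force: [5.4, 13.6, 0.3]
gripper_width: 23.4
gripper_force: 20.0
```

Against the right stop: travel was about 198 mm and the force rose to 13.6 N. Releasing and rising.

```bash
python3 -m crank '0.5 0 0 0 0 0 0; 0.2 0 0 0 0 0 0; 0 0 0 0 0 0 0; -0.3 0 0 0 0 0 0; -0.3 0 0 0 0 0 0; -0.3 0 0 -6 0 0 0; -0.3 0 0 -15 0 0 0; -0.3 0 0 -25 0 0 0; -0.3 0 0 -30 0 0 0; -0.3 0 0 -30 0 0 0'; python3 -m crank '-0.3 0 0 -25 0 0 0; -0.3 0 0 -20 0 0 0; -0.3 0 0 -5 0 0 0; -0.3 0 0 0 0 0 0'
python3 - <<'E'
from h import *
i=np.hstack([grab_frame("wrist"),grab_frame("top")]);cv2.imwrite("pics/end.png",cv2.resize(i,(800,300)))
E
```

```text
time_s: 19.73
ee_pos: [451.6, -195.7, 168.3]
ee_rot: [180.0, -0.0, -3.9]
force: [0.7, 0.3, -0.0]
gripper_width: 59.4
gripper_force: 0.0
time_s: 20.23
ee_pos: [451.5, -195.6, 216.8]
ee_rot: [180.0, 0.0, -3.9]
force: [-0.6, -0.2, -0.1]
gripper_width: 59.2
gripper_force: 0.0
```

View pics/end.png

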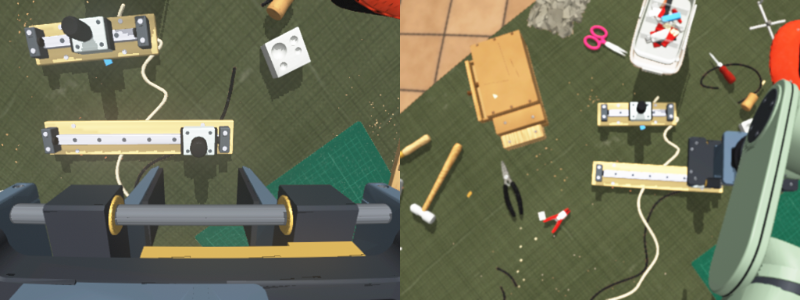

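The wrist half shows the carriage (columns 181–217) flush against the right stop (from 218). The short slide's carriage is where it was, and the gripper is clear.

```bash
python3 -c "
from workcell import env
print(env.job_done())"
```

```text
the job is handed in; nothing more can be done
None
```

I took the long slide's carriage to the left stop, then slowly (about 24 mm/s) through its whole travel of about 198 mm to the right stop, and left it there; I felt no sticky spots, the short slide was not touched, and the job was handed in at about 20 s.

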